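Check a balance: load the weight, hold the read paddle half way

TASK

Take the largest of the three steel weights from the wooden stand and set it down gently, upright and centred, on the balance's small raised pan, and let go of it. Then press the grey palm paddle half way down, to where it lies level, and keep holding it there: the balance reads only while it is held, so finish with the paddle still held down half way. Never press the paddle right down to its stop (that clears the reading), and leave the other weights and the jar where they stand.

Things in the scene. Friction and masses are not known exactly. Their poses are not given: they have to be found in the camera images.
- weight_large: The largest knobbed steel laboratory weight, standing upright: cylinder 30 mm diameter and 36 mm high, a thinner neck above it, then a round knob 18 mm in diameter; 56 mm high in all, about 200 g. Round, so any yaw will do for a grasp. Origin: centre of its underside, z up along its axis. It starts on one of the three places of the wooden stand (which one varies), its neighbours about 65 mm away.
- weight_medium: The middle knobbed steel laboratory weight, standing upright: cylinder 25 mm diameter and 26 mm high, a thinner neck above it, then a round knob 16 mm in diameter; 46 mm high in all, about 100 g. Round, so any yaw will do for a grasp. Origin: centre of its underside, z up along its axis. Not to be disturbed.
- weight_small: The smallest knobbed steel laboratory weight, standing upright: cylinder 19 mm diameter and 20 mm high, a thinner neck above it, then a round knob 13 mm in diameter; 40 mm high in all, about 50 g. Round, so any yaw will do for a grasp. Origin: centre of its underside, z up along its axis. Not to be disturbed.
- stand: Fixed wooden slab, 200 mm (its x) by 80 mm (its y) and 10 mm thick, carrying the three weights in a row along its x. Origin: centre of its underside, z up. It stands left or right of the balance.
- balance: Fixed white laboratory balance, 250 mm (its x) by 170 mm (its y). Origin: centre of its underside on the bench, z up; the low display end (38 mm high) is its -x side, towards the robot. The rear part is a box with a steel top plate 62 mm above the bench, out of which rises the pan on a thin post.
- pan_top (a point): Centre of the top face of the balance's pan: a plain flat disc 50 mm in diameter, 5 mm thick, 95 mm above the bench (33 mm above the balance's top plate), rigid. Axes as the balance's; z up.
- paddle_unit: Fixed grey palm-paddle unit, on the other side of the balance from the stand: base plate 120 (its x) by 84 by 8 mm; two cheeks 47 mm high at its +x end carry the hinge pin (along y, 46 mm from the origin along +x, 38 mm above the bench). The paddle, a plate 58 mm wide and 8 mm thick, reaches 100 mm from the pin towards the unit's -x end. Origin: centre of the underside, z up.
- paddle_pad (a point): Centre of the top face of the round black rubber pad (40 mm diameter) on the paddle, the place to push down: 75 mm from the hinge pin towards the paddle's free end. Moves with the paddle; its z is the paddle's upward normal, its x points to the hinge. Height above the bench: 56 mm at rest, 45 mm with the paddle level (half way), 34 mm at the stop.
- paddle (a joint): Angle of the spring-loaded paddle, rad: 0 at rest with its free end raised 0.15 rad, 0.15 level (half way), 0.30 at its stop. It grows as the paddle is pressed. The spring pushes back at the pad with about 3 N at the start, 7 N half way and 11 N at the stop, and returns the paddle when it is let go.
- jar: Closed white jar, 56 mm diameter and 75 mm high, loose on the bench behind the balance. Origin: centre of its underside. Not to be disturbed.

How it is judged:
On the way, in this order (a step that is already met when the one before it is completed fails the run):
1. the largest weight stands centred and upright on the pan, let go (horizontal distance between weight_large and pan_top below 0.01 m and z of weight_large in the frame of pan_top between -0.004 and 0.004 m and angle between weight_large's own z axis and vertical below 0.1 rad and linear speed of weight_large below 0.02 m/s and contact force between weight_large and balance above 0.8 N and contact force between each of the arm, the fingers and weight_large below 0.05 N), for 0.3 s.
2. with the weight on the pan, the robot holds the paddle about half way down (value of joint paddle between 0.1 and 0.2 rad and contact force between any of the fingers, the arm and paddle_unit above 1.5 N and horizontal distance between weight_large and pan_top below 0.01 m and z of weight_large in the frame of pan_top between -0.004 and 0.004 m and angle between weight_large's own z axis and vertical below 0.1 rad), for 0.5 s.
At the end, for the whole second after the job is handed in: The robot still pushes on the paddle (over 1.5 N), held at 0.10 to 0.20 rad. The largest weight stands still on the pan, upright within 0.1 rad, within 10 mm of its centre, untouched by the robot. The other weights and the jar stand within 20 mm of where they began (all of step 2 and velocity of joint paddle between -0.1 and 0.1 rad/s and linear speed of weight_large below 0.02 m/s and contact force between weight_large and balance above 0.8 N and contact force between each of the arm, the fingers and weight_large below 0.05 N and distance of each of weight_medium, weight_small, jar from where it was at the start of the episode below 0.02 m and angle between each of weight_medium, weight_small, jar's own z axis and vertical below 0.2 rad); the arm keeps its last pose, push and grip.
It fails at once if the paddle is pressed right down to its stop (beyond 0.27 rad) (value of joint paddle above 0.27 rad).
It fails at once if the weight is dropped on the pan: moving faster than 0.35 m/s over it with no finger on it (a fall of more than about 6 mm) (horizontal distance between weight_large and pan_top below 0.03 m and linear speed of weight_large above 0.35 m/s and contact force between the fingers and weight_large below 0.05 N).
It fails at once if the medium weight is moved more than 20 mm or tipped over (distance of weight_medium from where it was at the start of the episode above 0.02 m or angle between weight_medium's own z axis and vertical above 0.5 rad).
It fails at once if the small weight is moved more than 20 mm or tipped over (distance of weight_small from where it was at the start of the episode above 0.02 m or angle between weight_small's own z axis and vertical above 0.5 rad).
It fails at once if the jar is moved more than 20 mm or tipped over (distance of jar from where it was at the start of the episode above 0.02 m or angle between jar's own z axis and vertical above 0.5 rad).
It also fails if it takes over 51 s, if anything falls off the work surface, if the arm or the gripper's body presses on something with over 40 N, if the wrist force passes 120 N, or if a joint passes its speed limit or range.

ROBOT

A 6-joint arm with a two-finger parallel gripper is mounted at the origin on the work surface. World frame = base frame: x ahead of the robot, y to its left, z up, the work surface at z = 0. Lengths are in m, angles in rad, forces in N, time in s.
With the tool pointing down it reaches from about 0.375 to 0.975 m from the base axis. Payload 3.8 kg.
Tool frame: the origin (TCP) lies midway between the tips of the shut fingers; the grasp point (between the pads) lies 19 mm behind it; z points along the fingers, y is the line along which they close (so a half turn about z gives the same grasp; the last joint's range is limited). The gripper opens to 85 mm and grips with 20 to 120 N. Pads are 22 mm wide; open, the fingers measure 114 mm over their backs; the gripper's body (76 mm by 85 mm) begins 54 mm behind the grasp point. The pads swing forward as they close: fully open they stand 13 mm farther back than shut.
Start: joints at [1.067, 0.264, 1.604, -0, 1.274, -0.037], TCP at [0.304, 0.603, 0.231] pointing down, gripper open.
Joint ranges: [-2.63, 2.63], [-0.94, 2.18], [0.31, 2.57], [-1.31, 4.45], [0, 2.66], [-2.55, 2.55]. Speed limits (rad/s): [2.57, 2.57, 3.14, 3.14, 3.14, 3.14].

INTERFACE

Orientations are given as [roll, pitch, yaw] about the fixed x, y, z axes, in that order (R = Rz(yaw) Ry(pitch) Rx(roll)).
In Python, from station import manip, imaging, job gives the robot as it stands. The module is installed in compiled form; this text tells all that it offers.
- The arm moves only by the tool jog_arm, never from a script. Its argument "commands" is a list of rows, each a list of 7 numbers: the opening, from -1 (shut) to 1 (fully open), then the shift along the world's x, y, z in units of 60 mm (1.0 is 60 mm), then the turn, a rotation vector about the world's x, y, z in units of 8 degrees (1.0 is 8 degrees). In form: [[grip, x, y, z, rx, ry, rz], ...]. A call has 1 to 8 rows; each row shifts and turns the commanded pose from where the row before left it; what a row does not reach is not made up. A row lasts 1/8 s, in which the tool goes at most 62.5 mm and 10.7 degrees, less where a joint would pass 70% of its speed; a pose out of reach is approached as far as the arm can. A call is refused whole if a number of a shift passes 1 or a number of a turn 1, either way. A call with a gripper value outside its range is refused whole. The fingers move at their own pace and stop on an object; the grip force is fixed at half the most. Time passes only in rows, so rows that do not move let the fingers close. It gives the time, the measured TCP pose, the force, the opening and the grip force at its end, in the units of the state.
- manip.state(): the state, without advancing time (a new reading comes with each control period).
- imaging.camera(name): name is "side" or "top" or "wrist"; returns a dict with "img" (420x560x3 uint8, red, green, blue), "range_z" (420x560 float32, m along the optical axis (not along the pixel's ray), 0 where there is no reading), "mtx" (3x3 intrinsics, pixels), "R" (3x3) and "t" (3): a world point X has camera coordinates R X + t. Camera axes: x right, y down, z forward; pixel columns grow to the right and rows downward; lengths in m; the calibration is good to about 2 mm. The wrist camera is an equidistant fisheye: a pixel r from the principal point sees the ray r / f radians off the axis. A picture is of the moment at which its call begins.
- job.job_done(): hands the job in; it is judged then, once.
Trained networks look in the newest picture that a camera, given by its name, has taken for a name from the list of things; names that differ only in an ending like _2 or _b are one class to them, and where a whole thing is asked for, a point or a joint stands for the part that bears it (a point fixed in the world has none). Each returns a list of dicts, best first, with "p" (0 to 1); they miss things now and then, are a little off and sometimes report something else, mostly with a low value. They report only what shows in the picture. A call takes as long as a camera call.
- imaging.find_in(camera, target): "location" ([x, y, z] in m, in world coordinates, good to about 4 mm: the middle of the surface that is visible of it).
The state is a dict: "clock": time; "qpos": joint angles; "joint_vel": joint speeds; "tau": joint torques, N m; "ee_pos": TCP position; "tcp_rot": TCP orientation; "force": force on the tool from outside, world axes, zero at the start; "moment": the same for the moment, N m; "opening": finger opening in m; "grasp_force": force on a finger pad.
Only numpy, scipy, OpenCV 4.12 (cv2) and the standard library are available. Lean on these libraries where they do the work, as an engineer would, in place of code of your own. Each camera call takes 0.05 s, during which the arm holds its last target. There are 200 camera calls.

## Working session

There is one attempt and no reset: what is moved stays moved. The work goes in short steps, Python scripts to look and compute and a tool call to move; the robot and the scene stay as the last step left them, time stands still between calls to the robot, and variables do not carry over. Pictures are saved under pics/ and viewed, at most 10 in all, crops included, and the job is handed in when it is done.

Besides the shell and the picture viewer there is one more tool, called as name(argument=value, ...), one argument or row to a line, values as JSON. jog_arm: Moves the arm, as the interface text tells. Its arguments: {"type":"object","properties":{"commands":{"type":"array","items":{"type":"array","items":{"type":"number"}}}},"required":["commands"]}

```bash
mkdir -p pics; python3 - <<'E'
from station import manip, imaging, job
import cv2,numpy as np
s=manip.state(); print(s['clock'],s['ee_pos'],s['tcp_rot'],s['opening'])
ims=[]
for c in ["top","side"]:
    d=imaging.camera(c); ims.append(d["img"])
    for n in ["weight_large","weight_medium","weight_small","stand","balance","pan_top","paddle_unit","paddle_pad","jar"]:
        try: print(c,n,[(np.round(r["location"],3).tolist(),round(r["p"],2)) for r in imaging.find_in(c,n)[:3]])
        except Exception as e: print(c,n,e)
    np.savez(f"{c}.npz",**d)
im=np.vstack(ims); im=cv2.resize(im,(400*2,600*2)) if 0 else im
cv2.imwrite("pics/top.png",ims[0][:,:,::-1]);cv2.imwrite("pics/side.png",ims[1][:,:,::-1])
E
```

```text
0.0 [0.30339036 0.60214022 0.22995023] [-3.13933188e+00 -1.31766631e-04  2.67477056e+00] 0.08521820056428943
top weight_large [([0.461, -0.27, 0.046], 0.68)]
top weight_medium [([0.59, -0.278, 0.037], 0.58)]
top weight_small [([0.527, -0.28, 0.03], 0.6)]
top stand [([0.526, -0.281, 0.01], 0.78)]
top balance [([0.565, 0.005, 0.057], 0.64)]
top pan_top [([0.561, 0.006, 0.06], 0.95)]
top paddle_unit [([0.51, 0.26, 0.046], 0.7)]
top paddle_pad [([0.51, 0.265, 0.047], 0.68)]
top jar [([0.779, -0.082, 0.075], 0.96), ([0.565, 0.007, 0.06], 0.56)]
side weight_large [([0.457, -0.287, 0.042], 0.72)]
side weight_medium [([0.589, -0.292, 0.036], 0.65)]
side weight_small [([0.528, -0.288, 0.032], 0.43)]
side stand [([0.521, -0.297, 0.008], 0.57)]
side balance [([0.56, -0.034, 0.043], 0.62), ([0.523, -0.299, 0.008], 0.59)]
side pan_top [([0.563, -0.038, 0.042], 0.64)]
side paddle_unit [([0.512, 0.247, 0.009], 0.73)]
side paddle_pad [([0.503, 0.25, 0.05], 0.57)]
side jar [([0.779, -0.099, 0.046], 0.81)]
```

View pics/top.png

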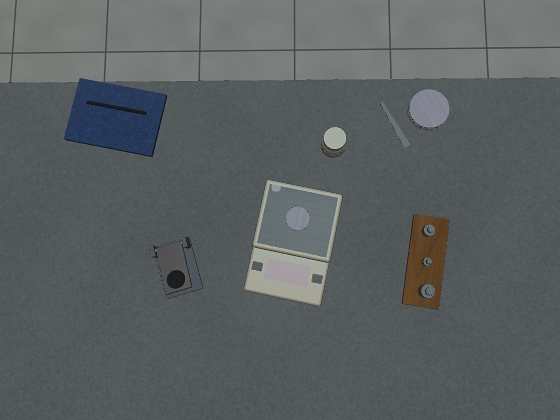

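View pics/side.png

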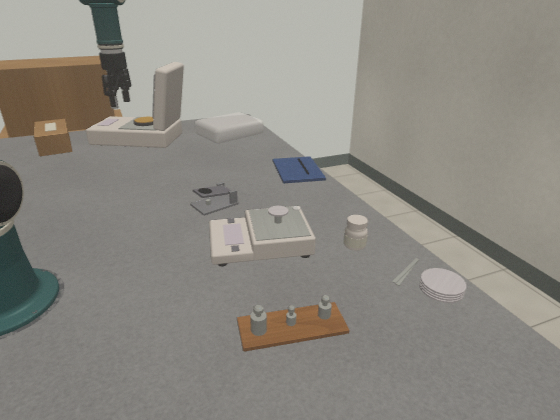

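```bash
cat > h.py <<'E'
import numpy as np
def cloud(d):
    z=d["range_z"];v,u=np.mgrid[:z.shape[0],:z.shape[1]];K=d["mtx"]
    P=np.stack([(u-K[0,2])/K[0,0]*z,(v-K[1,2])/K[1,1]*z,z],-1)
    X=(P-d["t"])@d["R"]; X[z<=0]=np.nan
    return X
E
python3 - <<'E'
import numpy as np
from h import cloud
def st(n,P):
    if len(P): print(n,len(P),"mid",((P.min(0)+P.max(0))/2).round(4),"mean",P.mean(0).round(4),"ext",np.ptp(P,0).round(3))
for c in ["top","side"]:
    d=np.load(c+".npz");X=cloud(d).reshape(-1,3);col=d["img"].reshape(-1,3).astype(int)
    ok=~np.isnan(X[:,0]);X=X[ok];col=col[ok]
    def box(x0,x1,y0,y1,z0,z1):return (X[:,0]>x0)&(X[:,0]<x1)&(X[:,1]>y0)&(X[:,1]<y1)&(X[:,2]>z0)&(X[:,2]<z1)
    print(c)
    st("pan",X[box(.45,.75,-.12,.12,.088,.103)])
    st("top plate",X[box(.4,.75,-.14,.14,.057,.067)])
    st("bal",X[box(.38,.75,-.14,.14,.025,.11)])
    st("large knob",X[box(.42,.5,-.33,-.23,.052,.08)])
    st("large all",X[box(.42,.5,-.33,-.23,.016,.08)])
    st("stand",X[box(.38,.66,-.36,-.2,.006,.014)])
    m=box(.4,.7,.15,.36,.03,.08)
    st("paddle",X[m]); 
    mb=m&(col.max(1)<60); st("black",X[mb])
    mm=box(.4,.7,.15,.36,.003,.08);st("unit",X[mm])
E
```

```text
top
pan 442 mid [ 0.6125 -0.0009  0.0961] mean [ 6.123e-01 -2.000e-04  9.520e-02] ext [0.047 0.048 0.013]
top plate 4674 mid [ 0.6124 -0.001   0.062 ] mean [ 0.611  -0.0007  0.0618] ext [0.176 0.191 0.01 ]
bal 8937 mid [0.5663 0.0094 0.0644] mean [0.5647 0.0093 0.0542] ext [0.269 0.213 0.076]
large knob 64 mid [ 0.4606 -0.2751  0.0613] mean [ 0.4622 -0.2747  0.0641] ext [0.019 0.016 0.017]
large all 198 mid [ 0.4535 -0.2695  0.043 ] mean [ 0.4625 -0.2716  0.0481] ext [0.049 0.041 0.054]
stand 2705 mid [ 0.5206 -0.284   0.01  ] mean [ 0.5272 -0.2815  0.01  ] ext [0.278 0.145 0.008]
paddle 1430 mid [0.5175 0.2737 0.0472] mean [0.5159 0.2673 0.0497] ext [0.124 0.097 0.033]
black 370 mid [0.517  0.2691 0.0472] mean [0.4967 0.259  0.0537] ext [0.123 0.088 0.033]
unit 3417 mid [0.55   0.2551 0.0334] mean [0.5317 0.258  0.0241] ext [0.3   0.21  0.061]
side
pan 180 mid [ 0.6096 -0.0034  0.0919] mean [ 0.6086 -0.0056  0.0926] ext [0.049 0.049 0.007]
top plate 1685 mid [ 0.6106 -0.0036  0.0619] mean [ 0.6042 -0.0173  0.0599] ext [0.173 0.183 0.01 ]
bal 4342 mid [0.5624 0.0038 0.0603] mean [ 0.5591 -0.0196  0.0494] ext [0.269 0.21  0.071]
large knob 85 mid [ 0.4595 -0.2791  0.0592] mean [ 0.4588 -0.2815  0.0608] ext [0.017 0.017 0.014]
large all 375 mid [ 0.46   -0.2805  0.0412] mean [ 0.4576 -0.2847  0.041 ] ext [0.03  0.026 0.05 ]
stand 2653 mid [ 0.5247 -0.286   0.01  ] mean [ 0.5222 -0.2918  0.0082] ext [0.207 0.11  0.008]
paddle 382 mid [0.5157 0.2697 0.0435] mean [0.5144 0.2581 0.0465] ext [0.122 0.094 0.027]
black 15 mid [0.4845 0.253  0.0537] mean [0.4855 0.2538 0.0542] ext [0.03  0.025 0.005]
unit 922 mid [0.5098 0.2623 0.0301] mean [0.5112 0.2572 0.0238] ext [0.134 0.109 0.054]
```

The side and top pictures agree with the networks. In the top view the largest weight is at pixel (428,291) at the near end of the stand, the pan is at (297,218), the pad at (176,279) and the jar at (334,138). I'll move above the weight.

jog_arm(
  commands=[
    [1,0.32,-1,0,0,0,0.33],
    [1,0.32,-1,0,0,0,0.33],
    [1,0.32,-1,0,0,0,0.33],
    [1,0.32,-1,0,0,0,0.33],
    [1,0.32,-1,0,0,0,0.33],
    [1,0.32,-1,0,0,0,0.33],
    [1,0.32,-1,0,0,0,0.33],
    [1,0.32,-1,0,0,0,0.33],
  ],
)

```text
clock: 2.0
ee_pos: [0.4566, 0.1247, 0.2318]
tcp_rot: [3.141, 0.001, 3.045]
force: [1.3, 0.1, -0.3]
opening: 0.0854
grasp_force: 0.0
```

jog_arm(
  commands=[
    [1,0,-1,0,0,0,0],
    [1,0,-1,0,0,0,0],
    [1,0,-1,0,0,0,0],
    [1,0,-1,0,0,0,0],
    [1,0,-1,0,0,0,0],
    [1,0,-1,0,0,0,0],
    [1,0,-0.5,0,0,0,0],
    [1,0,0,0,0,0,0],
  ],
)

```text
clock: 3.0
ee_pos: [0.4559, -0.2655, 0.2313]
tcp_rot: [-3.141, 0.0, 3.04]
force: [0.7, -0.1, 0.8]
opening: 0.0854
grasp_force: 0.0
```

```bash
python3 - <<'E'
from station import manip, imaging, job
import cv2,numpy as np
s=manip.state(); print(s['clock'],s['ee_pos'],s['tcp_rot'],s['opening'],s['qpos'],s['force'])
d=imaging.camera("wrist");np.savez("wrist.npz",**d);print(d["mtx"])
for n in ["weight_large","weight_medium","weight_small"]:
    print(n,[(np.round(r["location"],3).tolist(),round(r["p"],2)) for r in imaging.find_in("wrist",n)[:3]])
cv2.imwrite("pics/w1.png",d["img"][:,:,::-1])
z=d["range_z"];v,u=np.mgrid[:420,:560];K=d["mtx"]
a=(u-K[0,2])/K[0,0];b=(v-K[1,2])/K[1,1];r=np.hypot(a,b)+1e-9
P=np.stack([np.tan(r)*a/r*z,np.tan(r)*b/r*z,z],-1);X=((P-d["t"])@d["R"])[(z>0)]
for z0,z1 in[(.056,.07),(.04,.056)]:
    m=(abs(X[:,0]-.46)<.035)&(abs(X[:,1]+.277)<.035)&(X[:,2]>z0)&(X[:,2]<z1);Q=X[m]
    print(len(Q),(Q.min(0)+Q.max(0))/2,np.ptp(Q,0),Q.mean(0))
E
```

```text
3.0 [ 0.45591059 -0.26548446  0.23131671] [-3.14135795e+00  8.87427985e-05  3.03989131e+00] 0.08541223217786187 [-5.74419087e-01 -1.62066301e-02  1.91685057e+00 -1.78177575e-04
  1.24076284e+00 -2.04345633e+00] [ 0.73801986 -0.05128732  0.78859266]
[[325.1922621    0.         276.95358471]
 [  0.         325.1922621  213.20769034]
 [  0.           0.           1.        ]]
weight_large [([0.457, -0.276, 0.048], 0.91)]
weight_medium [([0.587, -0.285, 0.035], 0.76), ([0.52, -0.286, 0.031], 0.25)]
weight_small [([0.52, -0.285, 0.034], 0.73), ([0.587, -0.29, 0.036], 0.63)]
260 [ 0.46188635 -0.27808656  0.06189974] [0.01700614 0.0173306  0.01129748] [ 0.46083838 -0.2774594   0.06426742]
348 [ 0.46188049 -0.27722693  0.04757438] [0.02929613 0.02779449 0.01472882] [ 0.45830976 -0.27601545  0.04558357]
```

View pics/w1.png

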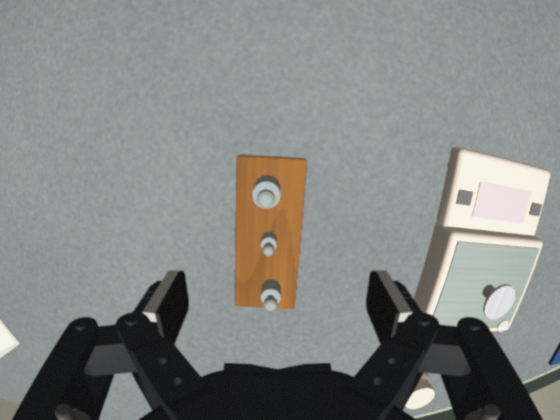

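The wrist view shows the largest weight at pixel (266,193), with the fingers straddling the stand's axis. Its position is about (0.4615, -0.2775). I'll descend in steps, then grasp.

jog_arm(
  commands=[
    [1,0.09,-0.2,-0.5,0,0,0],
    [1,0,0,-0.6,0,0,0],
    [1,0,0,-0.6,0,0,0],
    [1,0,0,-0.6,0,0,0],
    [1,0,0,-0.5,0,0,0],
    [1,0,0,-0.4,0,0,0],
    [1,0,0,-0.3,0,0,0],
    [1,0,0,0,0,0,0],
  ],
)

```text
clock: 4.2
ee_pos: [0.4607, -0.2739, 0.02]
tcp_rot: [3.14, -0.003, 3.045]
force: [0.5, 0.7, 0.4]
opening: 0.0852
grasp_force: 0.0
```

jog_arm(
  commands=[
    [0.2,0,0,0,0,0,0],
    [-0.2,0,0,0,0,0,0],
    [-0.5,0,0,0,0,0,0],
    [-1,0,0,0,0,0,0],
    [-1,0,0,0,0,0,0],
    [-1,0,0,0,0,0,0],
    [-1,0,0,0,0,0,0],
  ],
)

```text
clock: 5.08
ee_pos: [0.4625, -0.2763, 0.0226]
tcp_rot: [-3.14, 0.002, 3.043]
force: [-0.3, -0.4, 6.4]
opening: 0.0272
grasp_force: 59.0
```

Opening 27 mm is less than the 30 mm body, and there is an upward force. That suggests the pads hold the body's top edge, so I'll regrasp lower.

jog_arm(
  commands=[
    [0.1,0,0,0,0,0,0],
    [0.3,0,0,0,0,0,0],
    [0.3,0,0,0,0,0,0],
    [0.3,0,0,-0.06,0,0,0],
    [0.3,0,0,-0.06,0,0,0],
    [0.3,0,0,0,0,0,0],
  ],
)

```text
clock: 5.82
ee_pos: [0.4611, -0.2751, 0.0134]
tcp_rot: [3.141, -0.001, 3.043]
force: [-0.1, -0.2, -0.1]
opening: 0.0555
grasp_force: 0.0
```

```bash
python3 - <<'E'
from station import manip, imaging, job
import cv2,numpy as np
s=manip.state(); print(s['clock'],s['ee_pos'],s['opening'],s['force'])
w=imaging.camera("wrist");d=imaging.camera("side")
a=cv2.resize(d["img"][270:360,215:365],(600,360),interpolation=2)
b=cv2.resize(w["img"][180:420,100:460],(360,240))
c=np.zeros((600,600,3),np.uint8);c[:360]=a;c[360:,:360]=b
cv2.imwrite("pics/g1.png",c[:,:,::-1])
E
```

```text
5.825 [ 0.46107673 -0.27510439  0.01343775] 0.05549823143040054 [-0.12218304 -0.15366187 -0.08699037]
```

View pics/g1.png

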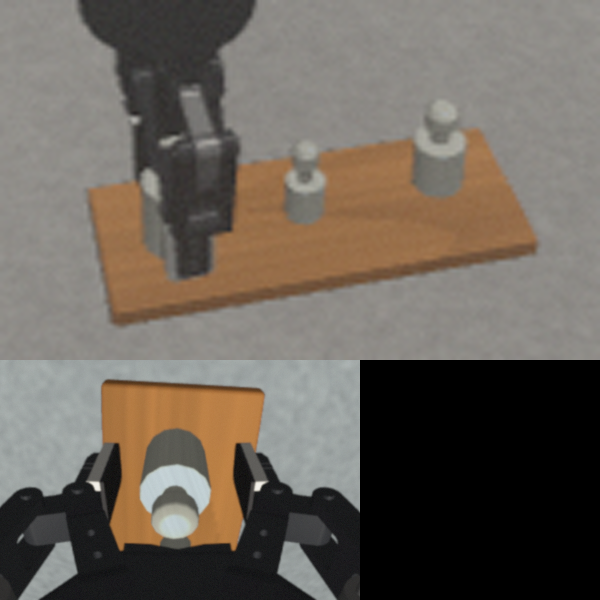

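The weight still stands upright between the pads, centred at about (175,490) in the lower inset. I'll close again.

jog_arm(
  commands=[
    [0.0,0,0,0,0,0,0],
    [-0.3,0,0,0,0,0,0],
    [-1,0,0,0,0,0,0],
    [-1,0,0,0,0,0,0],
    [-1,0,0,0,0,0,0],
  ],
)

```text
clock: 6.55
ee_pos: [0.4619, -0.2757, 0.0145]
tcp_rot: [-3.141, 0.001, 3.043]
force: [-1.3, -0.3, 3.2]
opening: 0.0279
grasp_force: 59.1
```

jog_arm(
  commands=[
    [-1,0,0,0.2,0,0,0],
    [-1,0,0,0.4,0,0,0],
    [-1,0,0,0.6,0,0,0],
    [-1,0,0,0.6,0,0,0],
    [-1,0,0,0.6,0,0,0],
    [-1,0,0,0.4,0,0,0],
    [-1,0,0,0.2,0,0,0],
    [-1,0,0,0,0,0,0],
  ],
)

```text
clock: 7.55
ee_pos: [0.4617, -0.2755, 0.1946]
tcp_rot: [-3.141, 0.001, 3.043]
force: [-0.5, 0.9, -2.6]
opening: 0.0278
grasp_force: 59.2
```

```bash
python3 - <<'E'
from station import manip, imaging, job
import cv2,numpy as np
s=manip.state(); print(s['clock'],s['ee_pos'],s['opening'],s['force'])
w=imaging.camera("wrist");d=imaging.camera("side");np.savez("held.npz",**d)
np.savez("heldw.npz",**w)
a=cv2.resize(d["img"][210:350,200:380],(720,560)[::1],interpolation=2)
cv2.imwrite("pics/g2.png",np.hstack([cv2.resize(a,(450,350)),cv2.resize(w["img"][180:420,140:420],(350,350))])[:,:,::-1])
E
```

```text
7.55 [ 0.46174739 -0.27549045  0.19459868] 0.02778334451754785 [-0.45261184  0.86106899 -2.64411748]
```

View pics/g2.png

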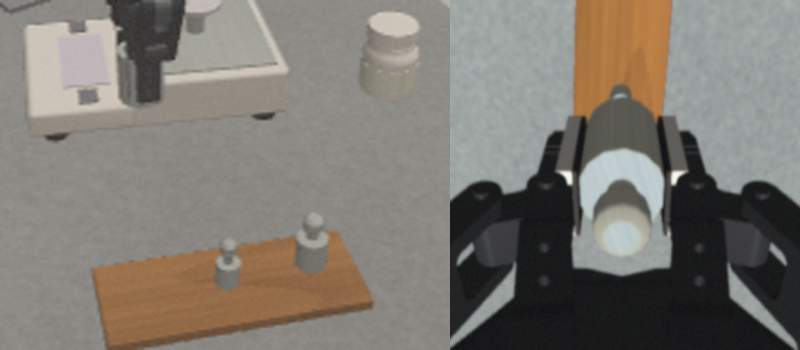

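The weight is gripped upright on its body, and the two others are undisturbed. The underside should be about 4.5 mm below the TCP. I'll carry it over the pan, then check before lowering.

jog_arm(
  commands=[
    [-1,0.2,0.4,0,0,0,0],
    [-1,0.4,0.8,0,0,0,0],
    [-1,0.5,0.8,0,0,0,0],
    [-1,0.5,0.8,0,0,0,0],
    [-1,0.4,0.8,0,0,0,0],
    [-1,0.3,0.6,-0.3,0,0,0],
    [-1,0.2,0.4,-0.4,0,0,0],
    [-1,0,0,-0.4,0,0,0],
  ],
)

```text
clock: 8.65
ee_pos: [0.6112, 0.0028, 0.1254]
tcp_rot: [3.141, -0.003, 3.046]
force: [-0.5, 0.1, -3.1]
opening: 0.0277
grasp_force: 59.4
```

jog_arm(
  commands=[
    [-1,0,0,-0.1,0,0,0],
    [-1,0,0,0,0,0,0],
    [-1,0,0,0,0,0,0],
  ],
)

```text
clock: 9.02
ee_pos: [0.6122, 0.0001, 0.1231]
tcp_rot: [3.142, 0.002, 3.043]
force: [-0.6, -0.1, -0.1]
opening: 0.0273
grasp_force: 59.5
```

```bash
python3 - <<'E'
from station import manip, imaging, job
import cv2,numpy as np
from h import cloud
s=manip.state(); print(s['clock'],s['ee_pos'],s['opening'],s['force'])
w=imaging.camera("wrist");d=imaging.camera("side")
X=cloud(d).reshape(-1,3)
a=cv2.resize(d["img"][175:265,215:335],(450,338),interpolation=2)
cv2.imwrite("pics/g3.png",np.hstack([a,cv2.resize(w["img"][180:420,140:420],(350,338))])[:,:,::-1])
E
```

```text
9.025 [6.12202030e-01 5.58537748e-05 1.23094550e-01] 0.027333579568958887 [-0.59460355 -0.07199849 -0.06495718]
```

View pics/g3.png

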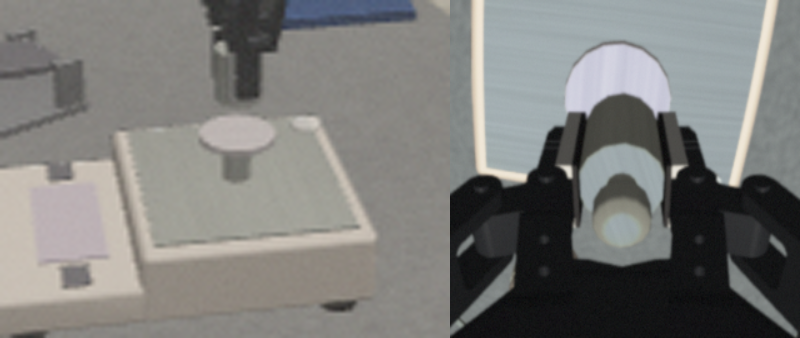

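The side crop shows the weight at column 238 above the pan at column 237. The wrist crop shows the pan at 618 and the weight at 622, so it's centred. Now I'll lower it.

jog_arm(
  commands=[
    [-1,0,0,-0.15,0,0,0],
    [-1,0,0,-0.1,0,0,0],
    [-1,0,0,-0.06,0,0,0],
    [-1,0,0,-0.03,0,0,0],
    [-1,0,0,0,0,0,0],
    [-1,0,0,0,0,0,0],
  ],
)

```text
clock: 9.88
ee_pos: [0.6117, 0.0006, 0.1019]
tcp_rot: [-3.142, 0.0, 3.044]
force: [0.3, -0.0, -1.4]
opening: 0.0273
grasp_force: 59.5
```

jog_arm(
  commands=[
    [-1,0,0,-0.015,0,0,0],
    [-1,0,0,0,0,0,0],
  ],
)

```text
clock: 10.12
ee_pos: [0.6116, 0.0006, 0.1008]
tcp_rot: [-3.142, 0.0, 3.043]
force: [0.1, 0.7, -1.6]
opening: 0.0274
grasp_force: 59.5
```

jog_arm(
  commands=[
    [-1,0,0,-0.015,0,0,0],
    [-1,0,0,0,0,0,0],
  ],
)

```text
clock: 10.38
ee_pos: [0.6115, 0.0006, 0.0998]
tcp_rot: [-3.142, -0.0, 3.043]
force: [-0.2, -0.2, -2.7]
opening: 0.0278
grasp_force: 59.5
```

jog_arm(
  commands=[
    [-1,0,0,-0.015,0,0,0],
    [-1,0,0,0,0,0,0],
  ],
)

```text
clock: 10.62
ee_pos: [0.6116, 0.0006, 0.0996]
tcp_rot: [-3.142, 0.0, 3.043]
force: [-1.9, -0.5, 3.4]
opening: 0.0275
grasp_force: 59.7
```

jog_arm(
  commands=[
    [-1,0,0,-0.015,0,0,0],
    [-1,0,0,0,0,0,0],
  ],
)

```text
clock: 10.88
ee_pos: [0.6117, 0.0006, 0.0995]
tcp_rot: [-3.142, 0.0, 3.043]
force: [-4.9, -0.2, 7.4]
opening: 0.0275
grasp_force: 60.1
```

Contact is confirmed at the expected height. I'll ease off the extra push, open gradually, then look.

jog_arm(
  commands=[
    [-1,0,0,0.015,0,0,0],
    [-0.25,0,0,0,0,0,0],
    [-0.1,0,0,0,0,0,0],
    [0.1,0,0,0,0,0,0],
    [0.3,0,0,0,0,0,0],
    [0.5,0,0,0,0,0,0],
    [0.5,0,0,0,0,0,0],
  ],
)

```text
clock: 11.75
ee_pos: [0.6116, 0.0006, 0.099]
tcp_rot: [3.142, 0.0, 3.043]
force: [0.8, -0.6, 0.5]
opening: 0.0639
grasp_force: 0.0
```

```bash
python3 - <<'E'
from station import manip, imaging, job
import cv2,numpy as np
s=manip.state(); print(s['clock'],s['ee_pos'],s['opening'],s['force'])
w=imaging.camera("wrist");d=imaging.camera("side")
a=cv2.resize(d["img"][175:265,215:335],(450,338),interpolation=2)
cv2.imwrite("pics/g4.png",np.hstack([a,cv2.resize(w["img"][180:420,140:420],(350,338))])[:,:,::-1])
E
```

```text
11.75 [6.11583033e-01 5.70382557e-04 9.89691035e-02] 0.06394209464182077 [ 0.84759615 -0.55423234  0.49658938]
```

View pics/g4.png

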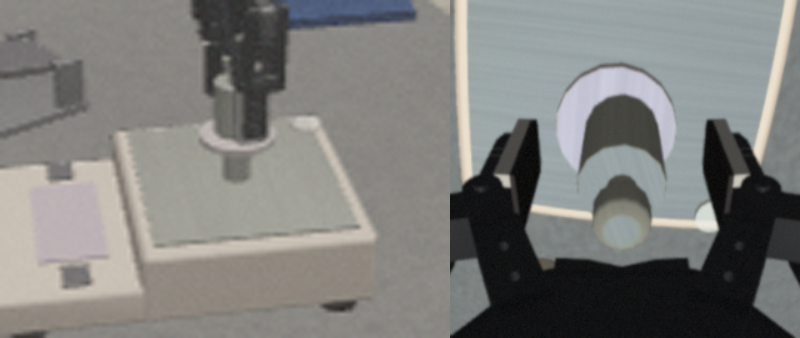

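The weight stands upright on the pan, with the rim visible all round and an offset of about 2 mm. I'll lift clear and move towards the paddle.

jog_arm(
  commands=[
    [0.6,0,0,0.2,0,0,0],
    [0.6,0,0,0.5,0,0,0],
    [0.6,0,0,0.7,0,0,0],
    [0.6,0,0,0.7,0,0,0],
    [0.6,0,0,0.4,0,0,0],
    [0.3,-0.3,0.6,0,0,0,0],
    [0,-0.4,0.9,0,0,0,0],
    [-0.5,-0.4,0.9,0,0,0,0],
  ],
)

```text
clock: 12.85
ee_pos: [0.5452, 0.1457, 0.2503]
tcp_rot: [3.141, 0.002, 3.042]
force: [0.4, 0.4, -0.7]
opening: 0.0252
grasp_force: 0.0
```

```bash
python3 - <<'E'
from station import manip, imaging, job
import cv2,numpy as np
from h import cloud
s=manip.state(); print(s['clock'],s['ee_pos'],s['opening'],s['force'])
def st(n,P):
    if len(P): print(n,len(P),"mid",((P.min(0)+P.max(0))/2).round(4),"mean",P.mean(0).round(4),"ext",np.ptp(P,0).round(3))
for c in ["top","side"]:
    d=imaging.camera(c);X=cloud(d).reshape(-1,3);g=d["img"].reshape(-1,3).astype(int)
    with np.errstate(all='ignore'):
        b=(abs(X[:,0]-.612)<.03)&(abs(X[:,1])<.03)
        st("weight body",X[b&(X[:,2]>.1)&(X[:,2]<.135)]);st("knob",X[b&(X[:,2]>.137)&(X[:,2]<.16)])
        st("pan",X[b&(X[:,2]>.088)&(X[:,2]<.1)])
        for n in["weight_medium","weight_small","jar","paddle_pad"]: print(n,[(np.round(r["location"],3).tolist(),round(r["p"],2)) for r in imaging.find_in(c,n)[:2]])
d=np.load("top.npz");X=cloud(d).reshape(-1,3);im=d["img"];g=im.max(2)
sub=g[235:305,145:210];
m=((g<28)&(np.abs(np.arange(560)-176)<16)[None]&(np.abs(np.arange(420)-279)<16)[:,None]).astype(np.uint8)
n,l,stt,ce=cv2.connectedComponentsWithStats(m);k=1+np.argmax(stt[1:,4]);print("disc",ce[k],stt[k],sub.min())
st("disc",X[(l==k).ravel()&~np.isnan(X[:,0])])
b=(abs(X[:,0]-.515)<.1)&(abs(X[:,1]-.26)<.08)&(X[:,2]>.035)&(X[:,2]<.08)
r=cv2.minAreaRect(X[b][:,:2].astype(np.float32)*1000);print(r)
cv2.imwrite("pics/pad.png",cv2.resize(np.clip(im[230:310,140:215].astype(int)*2,0,255).astype(np.uint8),(560,600),interpolation=2)[:,:,::-1])
E
```

```text
12.85 [0.54519481 0.14567208 0.2503044 ] 0.02517859300091141 [ 0.35998101  0.3684089  -0.71152291]
weight body 126 mid [ 0.6149 -0.001   0.1174] mean [0.61   0.002  0.1274] ext [0.035 0.035 0.034]
knob 65 mid [0.6121 0.0016 0.148 ] mean [0.612  0.0019 0.1497] ext [0.016 0.016 0.013]
pan 247 mid [ 0.6124 -0.0009  0.0949] mean [ 0.6099 -0.0021  0.0953] ext [0.047 0.048 0.009]
weight_medium [([0.589, -0.279, 0.037], 0.7)]
weight_small [([0.528, -0.28, 0.029], 0.51)]
jar [([0.782, -0.081, 0.076], 0.59), ([0.561, 0.006, 0.059], 0.55)]
paddle_pad [([0.492, 0.263, 0.054], 0.86)]
weight body 176 mid [ 0.6092 -0.0022  0.1173] mean [ 0.6072 -0.0081  0.1186] ext [0.03  0.03  0.034]
knob 42 mid [ 0.6083 -0.002   0.1438] mean [ 0.6078 -0.0037  0.1448] ext [0.014 0.016 0.013]
pan 136 mid [ 0.609  -0.0049  0.0941] mean [ 0.6062 -0.0117  0.0933] ext [0.047 0.045 0.012]
weight_medium [([0.592, -0.29, 0.038], 0.83)]
weight_small []
jar [([0.779, -0.105, 0.047], 0.55)]
paddle_pad [([0.503, 0.249, 0.05], 0.56), ([0.779, -0.1, 0.049], 0.44)]
disc [184. 278.] [184 276   1   5   5] 22
disc 5 mid [0.4893 0.2414 0.0567] mean [0.4893 0.2414 0.0563] ext [0.008 0.001 0.006]
((515.5286865234375, 267.8648376464844), (110.09407043457031, 82.47125244140625), 16.309120178222656)
```

View pics/pad.png

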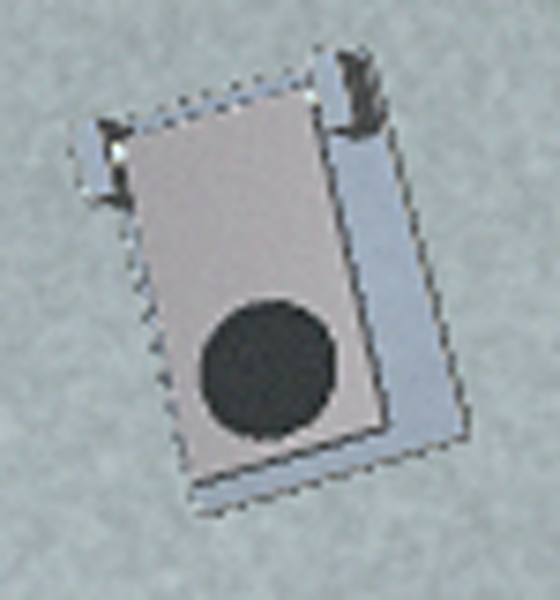

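The crop shows the pad disc centred at crop (268,369), which is image pixel (175.4, 278.7), with the paddle pointing up and left towards its hinge.

```bash
python3 - <<'E'
import numpy as np
from h import cloud
from station import imaging
d=np.load("top.npz");X=cloud(d)
print(np.nanmean(X[277:281,174:178].reshape(-1,3),0), X[279,175])
d=imaging.camera("side");X=cloud(d).reshape(-1,3);g=d["img"].reshape(-1,3).max(1)
with np.errstate(all='ignore'): m=(abs(X[:,0]-.487)<.03)&(abs(X[:,1]-.258)<.035)&(X[:,2]>.045)&(X[:,2]<.065)
for t in(40,50,60):
  Q=X[m&(g<t)];print(t,len(Q),(Q.min(0)+Q.max(0))/2 if len(Q) else 0)
E
```

```text
[0.48824698 0.2592891  0.05745315] [0.48718734 0.26004342 0.05867315]
40 0 0
50 0 0
60 12 [0.484073   0.25329406 0.05587333]
```

jog_arm(
  commands=[
    [-1,-0.2,0.4,0,0,0,0.4],
    [-1,-0.3,0.6,0,0,0,0.5],
    [-1,-0.3,0.6,-0.5,0,0,0.5],
    [-1,-0.1,0.3,-0.8,0,0,0.5],
    [-1,0,0,-0.8,0,0,0],
    [-1,0,0,-0.5,0,0,0],
    [-1,0,0,0,0,0,0],
  ],
)

```text
clock: 14.28
ee_pos: [0.4893, 0.2569, 0.0898]
tcp_rot: [-3.14, -0.007, -2.975]
force: [0.7, 0.9, 0.8]
opening: -0.0001
grasp_force: 0.0
```

jog_arm(
  commands=[
    [-1,-0.03,0.02,-0.25,0,0,0],
    [-1,0,0,-0.2,0,0,0],
    [-1,0,0,0,0,0,0],
    [-1,0,0,0,0,0,0],
  ],
)

```text
clock: 14.78
ee_pos: [0.4902, 0.2599, 0.0665]
tcp_rot: [3.141, 0.001, -2.975]
force: [0.1, 0.3, 0.3]
opening: 0.0001
grasp_force: 0.0
```

jog_arm(
  commands=[
    [-1,0,0,-0.05,0,0,0],
    [-1,0,0,-0.05,0,0,0],
    [-1,0,0,0,0,0,0],
    [-1,0,0,0,0,0,0],
  ],
)

```text
clock: 15.28
ee_pos: [0.4897, 0.2598, 0.06]
tcp_rot: [-3.142, -0.0, -2.974]
force: [0.2, -0.4, -0.1]
opening: 0.0005
grasp_force: 0.0
```

jog_arm(
  commands=[
    [-1,-0.04,-0.02,-0.03,0,0,0],
    [-1,0,0,-0.05,0,0,0],
    [-1,0,0,-0.05,0,0,0],
    [-1,0,0,0,0,0,0],
    [-1,0,0,0,0,0,0],
  ],
)

```text
clock: 15.9
ee_pos: [0.4872, 0.2585, 0.0522]
tcp_rot: [-3.141, -0.0, -2.974]
force: [-3.0, -1.4, 3.7]
opening: 0.0001
grasp_force: 1.8
```

jog_arm(
  commands=[
    [-1,0,0,-0.05,0,0,0],
    [-1,0,0,-0.03,0,0,0],
    [-1,0,0,0,0,0,0],
    [-1,0,0,0,0,0,0],
  ],
)

```text
clock: 16.4
ee_pos: [0.4872, 0.2585, 0.0474]
tcp_rot: [-3.142, -0.001, -2.975]
force: [-3.6, -1.0, 6.0]
opening: 0.0004
grasp_force: 2.7
```

jog_arm(
  commands=[
    [-1,0,0,-0.02,0,0,0],
    [-1,0,0,-0.02,0,0,0],
    [-1,0,0,0,0,0,0],
    [-1,0,0,0,0,0,0],
    [-1,0,0,0,0,0,0],
    [-1,0,0,0,0,0,0],
    [-1,0,0,0,0,0,0],
    [-1,0,0,0,0,0,0],
  ],
)

```text
clock: 17.4
ee_pos: [0.4869, 0.2585, 0.0451]
tcp_rot: [-3.141, -0.001, -2.975]
force: [-5.0, -1.7, 7.3]
opening: 0.0002
grasp_force: 3.3
```

```bash
python3 - <<'E'
from station import manip, imaging, job
import cv2,numpy as np
from h import cloud
s=manip.state(); print(s['clock'],s['ee_pos'],s['force'],s['joint_vel'].round(3) if hasattr(s['joint_vel'],'round') else s['joint_vel'])
d=imaging.camera("side");X=cloud(d).reshape(-1,3)
def st(n,P):
    if len(P): print(n,len(P),((P.min(0)+P.max(0))/2).round(4),np.ptp(P,0).round(3))
with np.errstate(all='ignore'):
    b=(abs(X[:,0]-.609)<.03)&(abs(X[:,1]+.002)<.03)
    st("knob",X[b&(X[:,2]>.137)&(X[:,2]<.16)]);st("pan",X[b&(X[:,2]>.088)&(X[:,2]<.1)])
    # paddle local coords about the pad, heading 0.28
    e=np.array([np.cos(.28),np.sin(.28)]);n=np.array([-e[1],e[0]])
    for nm,C in(("before",cloud(np.load("side.npz")).reshape(-1,3)),("now",X)):
        r=C[:,:2]-[.485,.255];p=r@e;q=r@n
        m=(abs(q)<.026)&(C[:,2]>.025)&(C[:,2]<.065)&((p>-.02)&(p<.06))
        f=np.polyfit(p[m],C[m,2],1);keep=abs(np.polyval(f,p[m])-C[m,2])<.004
        print(nm,m.sum(),keep.sum(),np.polyfit(p[m][keep],C[m,2][keep],1))
cv2.imwrite("pics/end.png",cv2.resize(d["img"][130:280,170:370],(800,600),interpolation=2)[:,:,::-1])
E
```

```text
17.4 [0.4869109  0.25847166 0.0451168 ] [-5.00254834 -1.68924207  7.27151592] [ 0.001 -0.    -0.002  0.002  0.     0.   ]
knob 41 [ 0.6084 -0.0022  0.1441] [0.014 0.014 0.013]
pan 137 [ 0.6091 -0.0042  0.0941] [0.048 0.046 0.012]
before 210 190 [-0.17673276  0.0523817 ]
now 259 168 [-0.07217527  0.04290288]
```

View pics/end.png

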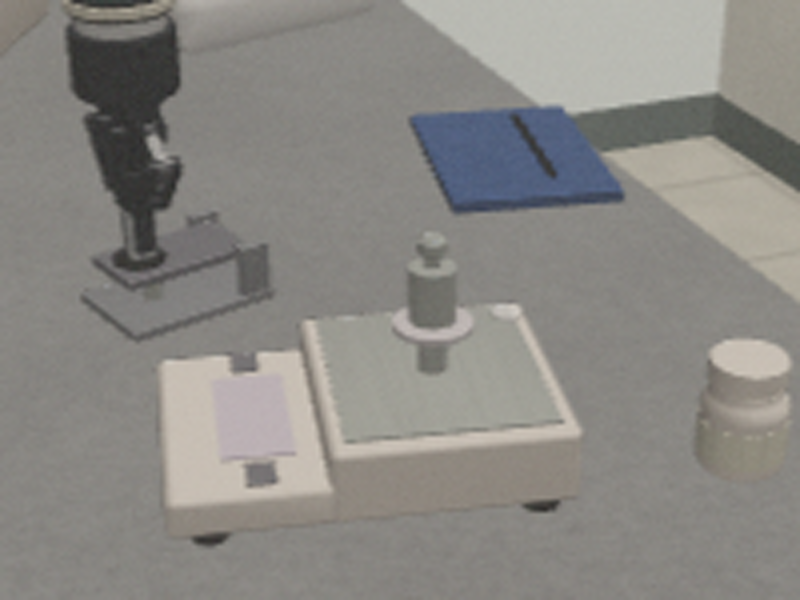

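The weight stands upright at (432,290) on the pan. The fingers hold the pad at (140,258), with TCP z at 45.1 mm and 7.3 N, which matches half way. The jar is undisturbed, so I'll hand in.

```bash
python3 -c "
from station import job
print(job.job_done())"
```

```text
the job is handed in; nothing more can be done
None
```

I handed the job in with the largest weight upright on the pan, about 2–3 mm off centre, and the paddle held about half way down (pad height 45.1 mm, 7.3 N push); the other weights and the jar were not disturbed, and no verdict was returned.

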